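# Pin a cylinder's rod fork to its eye lug

## Robot

A 6-joint arm with a two-finger parallel gripper is mounted at the origin on a cart in front of the work surface, level with it; the furniture and walls round the work are solid. World frame = base frame: x ahead of the robot, y to its left, z up, the work surface at z = 0. Lengths are in mm, angles in rad, forces in N, time in s.
With the tool pointing down it reaches from about 350 to 975 mm from the base axis. Payload 7.1 kg.
Tool frame: the origin (TCP) lies on the mounting face of the last link; the fingertips stand 182 mm ahead of it and the grasp point (between the pads) lies 163 mm ahead of it (ctrl.tcp_to_tips is the distance from the TCP to the fingertips, in mm); z points along the fingers, y is the direction in which the jaws open and shut (so a half turn about z gives the same grasp; the last joint's range is limited). The gripper opens to 88 mm and grips with 3 to 60 N. Pads are 20 mm wide; open, the fingers measure 115 mm over their backs; the gripper's body (75 mm by 178 mm) begins 61 mm behind the grasp point.
Start: joints at [1.098, 0.423, 1.63, -0, 1.089, -0.019], TCP at [273.958, 561.741, 404.675] pointing down, gripper open.
Joint ranges: [-3, 3], [-0.9, 2.11], [0.09, 2.58], [-1.31, 4.45], [0.11, 2.69], [-2.54, 2.54]. Speed limits (rad/s): [2.39, 2.39, 3.01, 3.14, 3.14, 3.14].

## Interface

Orientations are given as a rotation vector (axis times angle).
In Python, from workcell import ctrl gives the robot as it stands. The module is installed in compiled form; this text tells all that it offers.
- The arm moves only by the tool send_rows, never from a script. Its argument "commands" is a list of rows, each an object with "translation": the shift along the world's x, y, z normalised to -1 to 1, where 1 is 0.1 m, a list of three; "twist": the turn, a rotation vector about the world's x, y, z normalised to -1 to 1, where 1 is 0.5 rad, a list of three. A call has exactly 10 rows; each row is the pose to reach, as a shift and turn from the pose commanded when the call began; what a row does not reach only later rows make up. A row lasts 1/10 s, in which the tool goes at most 50 mm and 8.59 degrees, less where a joint would pass 70% of its speed; a pose out of reach is approached as far as the arm can. A call with a number of a shift or a turn outside -1 to 1 is refused whole. A call with a gripper value outside its range is refused whole. "grip" is the closure, from -1 (fully open) to 1 (shut), set as the call begins (left out, the last holds). The fingers move at their own pace and stop on an object; the grip force is fixed at half the most. Time passes only in rows, so rows that repeat a pose let the fingers close, or fill a call up. It gives the time, the measured TCP pose, the force and the opening at its end, in the units of the state.
- ctrl.get_obs(): the state, without advancing time (a new reading comes with each control period).
- ctrl.get_image(name): name is "side" or "top"; returns a dict with "img" (400x640x3 uint8, red, green, blue), "intrinsics" (3x3 intrinsics, pixels), "cam_to_world" (4x4, takes a point from camera to world coordinates). Camera axes: x right, y down, z forward; pixel columns grow to the right and rows downward; lengths in mm; the calibration is good to about 2 mm. A picture is of the moment at which its call begins. There is no depth.
- ctrl.close_job(): hands the job in, once; it reports no verdict.
The state is a dict: "t": time; "qpos": joint angles; "qvel": joint speeds; "joint_torque": joint torques, N m; "ee_pos": TCP position; "orientation": TCP orientation; "ft_force": force on the tool from outside, world axes, zero at the start; "moment": the same for the moment, N m; "width": finger opening in mm.
Only numpy, scipy, OpenCV 4.12 (cv2) and the standard library are available. Lean on these libraries where they do the work, as an engineer would, in place of code of your own. Each camera call takes 0.05 s, during which the arm holds its last target. There are 200 camera calls.

## Task

Connect the small cylinder to the eye lug: draw and swing its rod fork over the lug so that the holes lie over one another, then take the slimmer of the two pins from the wooden block and push it down through fork, lug and fork until its collar sits flush on the fork. The lug is adjustable and its hole is not exactly where it should be, so feel for it with the pin, working the fork about with light pressure, and never force the pin; let go when it is home.

Things in the scene. Friction and masses are not known exactly. Their poses are not given: they have to be found in the camera images.
- fork_hole (a point): Dark steel rod fork, 32 mm wide, 35 high, 72 long: two flat tines one above the other, each 10 mm thick, 15 mm slot between, a vertical 13.5 mm hole through both, countersunk on top to 19.5 mm, 3 mm deep. Point: hole centre on the uppermost face, 75.5 mm above the table. x: along the rod, outward; the tip is 16 mm ahead of the hole, the slot ends 32 mm behind it. The fork cannot move up or down.
- fork_body (a point): Solid rear part of the fork, the place to grip it: a block 32 mm wide (along the fork's y), 24 mm long, 35 mm high. Point: centre of its upper face, 75.5 mm above the table, 44 mm behind the fork's hole; axes as fork_hole.
- fork (a joint): How far the rod and fork are drawn out (m), 0 to 0.059. About 2 N of seal drag; stays where it is left. The fork's hole is 190 mm from the cylinder's pivot at 0.
- cylinder_pivot (a point): Vertical pivot at the rear of the cylinder (44 mm square end caps), 58 mm above the table. x points along the rod to the fork. Cylinder, rod and fork swing level about it, 0.25 rad either side of the line to the lug; about 0.2 N m of drag (0.9 N at the fork); stays where it is left. It is 240 mm from lug_nominal.
- lug_nominal (a point): Where the lug hole should be: a steel tongue 12 mm thick, 32 wide, rounded end, vertical 13.5 mm hole 16 mm from the end. Point: on its upper face, 64 mm above the table (11.5 mm below the fork's). x: from cylinder to lug; a post stands 40 mm to +x. Bolted tight through slots: the real hole, unmeasured, is up to 6 mm off this point along x and along y. 1.5 mm spare in the slot above and below.
- slim_pin_handle (a point): The pin that fits: steel, standing upright, head up, in the wooden block. From the top: round handle 15 mm diameter, 42 high; collar 25 mm diameter, 4 thick; shank 12 mm diameter, 46 long, the last 1.5 mm chamfered to 10.5 mm diameter. Point: centre of the handle, 25 mm above the collar's underside, 71 mm above the shank's end. z up. About 0.09 kg.
- thick_pin_handle (a point): The other pin, too thick for the holes: handle 21 mm, collar 30 mm, shank 16 mm in diameter, same heights. Point: centre of its handle. Either pin may stand in either hole of the block.
- pin_block: Wooden block 130 x 56 x 55 mm, fixed, with two 17.5 mm holes right through, 34 mm either side of its middle along its x axis. Origin: centre of its underside. The pins' collars rest on its top, 55 mm above the table.

How it is judged (in metres and radians):
On the way:
1. the fork's hole has been brought over the lug's (within 12 mm of its nominal point) (horizontal distance between fork_hole and lug_nominal below 0.012 m), for 0.2 s.
At the end, for the whole second after the job is handed in: The slim pin stands upright (within 0.06 rad) through the fork's upper tine, the lug and the lower tine, its collar down on the upper tine to within 2 mm, its axis within 4 mm of the fork's hole and within 11 mm of the lug's nominal point, released and at rest (z of slim_pin_handle in the frame of fork_hole between 0.022 and 0.027 m and horizontal distance between slim_pin_handle and fork_hole below 0.004 m and horizontal distance between slim_pin_handle and lug_nominal below 0.011 m and angle between slim_pin_handle's own z axis and vertical below 0.06 rad and linear speed of slim_pin below 0.02 m/s); the robot touches nothing.
It fails at once if the pin is forced: it presses on the fork, the lug or the rig with more than 35 N (contact force between slim_pin and rig above 35 N).
It also fails if it takes over 72 s, if anything falls off the work surface, if the arm or the gripper's body presses on something with over 40 N, if the wrist force passes 120 N, or if a joint passes its speed limit or range.

## Working session

There is one attempt and no reset: what is moved stays moved. The work goes in short steps, Python scripts to look and compute and a tool call to move; the robot and the scene stay as the last step left them, time stands still between calls to the robot, and variables do not carry over. Pictures are saved under pics/ and viewed, about 8 in all and at most 12, crops included, and the job is handed in when it is done.

Besides the shell and the picture viewer there is one more tool, called after "Emit:" as name([rows], argument=value, ...), one row to a line, values as JSON. send_rows: Moves the arm, as the interface text tells. Its arguments: {"type":"object","properties":{"commands":{"type":"array","items":{"type":"object","properties":{"translation":{"type":"array","items":{"type":"number"}},"twist":{"type":"array","items":{"type":"number"}}}}},"grip":{"type":"number"}},"required":["commands"]}

```bash
mkdir -p pics
cat > h.py <<'E'
import numpy as np, cv2
from workcell import ctrl
def snap(n,f):
    d=ctrl.get_image(n); np.savez('pics/'+f+'.npz',K=d["intrinsics"],T=d["cam_to_world"],img=d["img"])
    cv2.imwrite('pics/'+f+'.png',cv2.cvtColor(d["img"],cv2.COLOR_RGB2BGR)); return d
def ray(f,u,v,z):
    d=np.load('pics/'+f+'.npz'); K,T=d['K'],d['T']
    r=T[:3,:3]@np.linalg.solve(K,[u,v,1.]); o=T[:3,3]
    return o+r*(z-o[2])/r[2]
def proj(f,p):
    d=np.load('pics/'+f+'.npz'); K,T=d['K'],d['T']
    c=K@(T[:3,:3].T@(np.array(p,float)-T[:3,3])); return c[:2]/c[2]
E
python3 - <<'E'
from h import *
for n in("top","side"):
    d=snap(n,n+'0'); print(n,d["intrinsics"],d["cam_to_world"].round(3))
o=ctrl.get_obs(); print(o)
E
```

```text
top [[485.69467848   0.         319.31662692]
 [  0.         485.69467848 196.31721825]
 [  0.           0.           1.        ]] [[-6.00000e-03 -9.94000e-01  1.11000e-01  3.42848e+02]
 [-1.00000e+00  8.00000e-03  1.40000e-02  3.00750e+01]
 [-1.40000e-02 -1.11000e-01 -9.94000e-01  9.29728e+02]
 [ 0.00000e+00  0.00000e+00  0.00000e+00  1.00000e+00]]
side [[517.05059997   0.         324.64123454]
 [  0.         517.05059997 200.76332083]
 [  0.           0.           1.        ]] [[ 9.99000e-01 -4.70000e-02  2.20000e-02  4.22400e+02]
 [-4.70000e-02 -6.45000e-01  7.63000e-01 -6.08545e+02]
 [-2.10000e-02 -7.63000e-01 -6.46000e-01  6.35877e+02]
 [ 0.00000e+00  0.00000e+00  0.00000e+00  1.00000e+00]]
{'t': 0.1, 'qpos': array([ 1.09797816e+00,  4.23751142e-01,  1.63061092e+00, -2.85060575e-05,
        1.08856111e+00, -1.89732156e-02]), 'qvel': array([-0.00189395, -0.00138717, -0.00171933,  0.00082425, -0.00168971,
       -0.00172719]), 'joint_torque': array([-1.79251952e-04, -5.45623362e+01, -2.74322981e+01,  6.46311510e-02,
        1.88935047e-02, -2.97158181e-05]), 'ee_pos': array([273.86631964, 561.52490564, 403.98858996]), 'orientation': array([-7.06707640e-01, -3.06076518e+00,  2.03655468e-03]), 'ft_force': array([0.28594719, 0.01593406, 0.13699085]), 'moment': array([0.02562261, 0.02020402, 0.02722636]), 'width': 87.95475110277383}
```

View pics/top0.png

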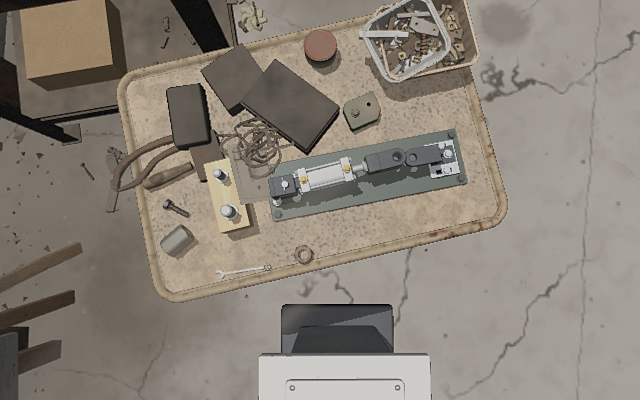

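View pics/side0.png

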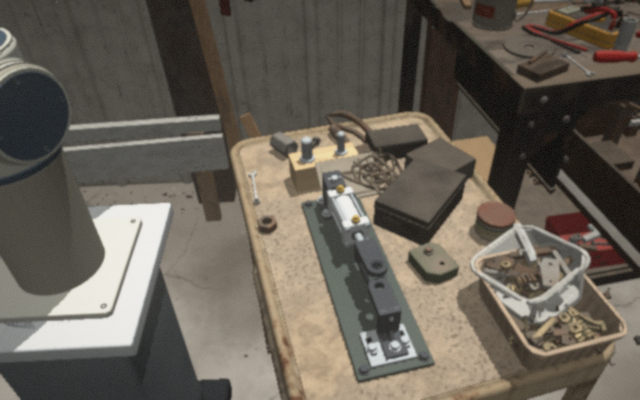

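Run:
```python
from h import *
t=cv2.imread('pics/top0.png'); s=cv2.imread('pics/side0.png')
a=cv2.resize(t[130:230,270:470],None,fx=4,fy=4,interpolation=cv2.INTER_CUBIC)  # 800x400
cv2.imwrite('pics/c1.png',a)
b=cv2.resize(t[150:240,200:300],None,fx=4,fy=4,interpolation=cv2.INTER_CUBIC) #400x360
c=cv2.resize(s[120:200,280:380],None,fx=4,fy=4,interpolation=cv2.INTER_CUBIC) #400x320
c=np.vstack([c,np.zeros((40,400,3),np.uint8)])
cv2.imwrite('pics/c2.png',np.hstack([b,c]))
```

```text
(no output)
```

View pics/c1.png

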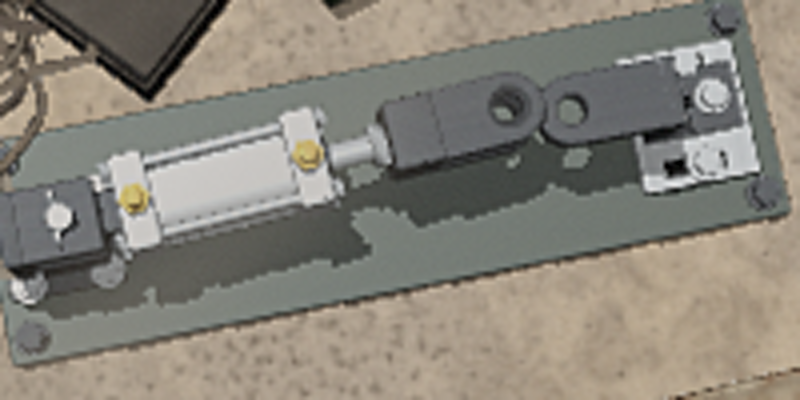

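View pics/c2.png

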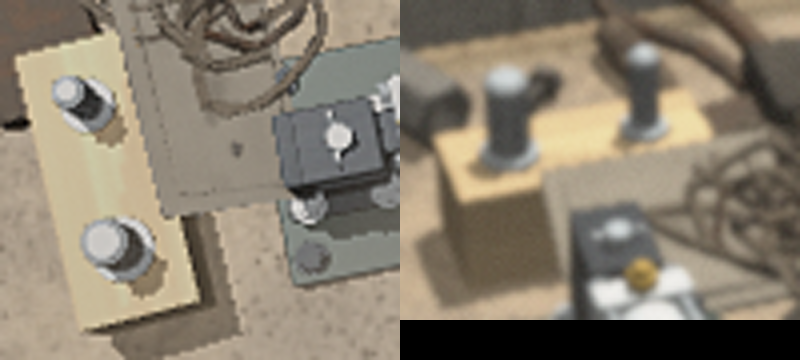

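Run:
```python
from h import *
f=lambda c,o:((c[0]+.5)/4-.5+o[0],(c[1]+.5)/4-.5+o[1])
T=lambda c,z,o:ray('top0',*f(c,o),z)
fh=T((509,103),75.5,(270,130)); lh=T((571,111),64,(270,130)); pv=T((60,218),84,(270,130))
sl=T((68,92),101,(200,150)); th=T((103,242),101,(200,150))
print('fork',fh,'lug',lh,'piv',pv,'slim',sl,'thick',th, np.linalg.norm(sl-th))
print('slim side',ray('side0',*f((243,50),(280,120)),101),'thick side',ray('side0',*f((110,78),(280,120)),101))
print('collars top',T((92,112),59,(200,150)),T((125,255),59,(200,150)))
print('piv-fork',np.linalg.norm((fh-pv)[:2]),'piv-lug',np.linalg.norm((lh-pv)[:2]), 'fork-lug',(lh-fh))
print(np.degrees(np.arctan2(*(fh-pv)[1::-1])),np.degrees(np.arctan2(*(lh-pv)[1::-1])),np.degrees(np.arctan2(*(sl-th)[1::-1])))
# fork body rear/front edges at z 75.5
for n,c in dict(rearL=(381,107),rearR=(390,165),tip=(546,98)).items(): print(n,T(c,75.5,(270,130)))
print('side: fork hole proj',proj('side0',fh),'lug',proj('side0',lh),'piv',proj('side0',pv))
# plate edge direction / post
for c in [(0,130),(735,5),(18,365),(788,212)]: print('plate',T(c,6,(270,130)))
for c in [(712,95)]: print('bolt',T(c,70,(270,130)))
s=cv2.imread('pics/side0.png'); cv2.imwrite('pics/c3.png',cv2.resize(s[170:370,310:430],None,fx=3,fy=3,interpolation=cv2.INTER_CUBIC))
```

```text
fork [510.78838054 -96.86212903  75.5       ] lug [ 509.13131257 -126.39562437   64.        ] piv [459.53119443 102.63328475  84.        ] slim [478.24355231 219.1090055  101.        ] thick [412.98029324 202.90845952 101.        ] 67.24396384671826
slim side [479.93521576 221.65855832 101.        ] thick side [416.46246418 202.75324049 101.        ]
collars top [475.81815344 217.59140736  59.        ] [410.58695301 201.63859035  59.        ]
piv-fork 205.97504520223706 piv-lug 234.33824470495446 fork-lug [ -1.65706797 -29.53349534 -11.5       ]
-75.59044340504268 -77.78032842601134 13.940960167590314
rearL [509.49042791 -39.86458163  75.5       ]
rearR [483.27840651 -43.42574836  75.5       ]
tip [ 512.90301068 -113.36755645   75.5       ]
side: fork hole proj [376.8444058  264.71962617] lug [377.89899755 285.53976605] piv [333.4966129  178.10541261]
plate [513.42005765 138.41436792   6.        ]
plate [ 571.62302058 -217.43375521    6.        ]
plate [399.78241582 129.23130835   6.        ]
plate [ 470.35004578 -238.95112724    6.        ]
bolt [ 514.69131102 -188.50999998   70.        ]
```

View pics/c3.png

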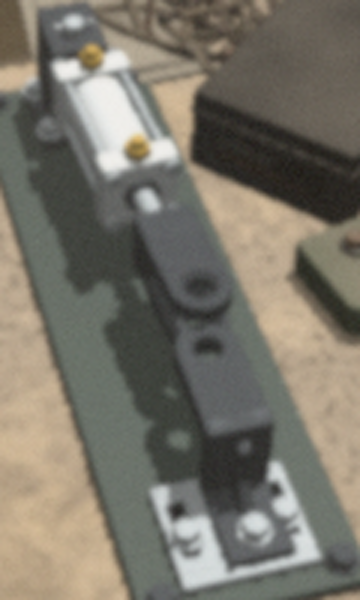

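Slim pin = far one, (478, 220). Fork hole ≈ (511, −97), lug hole ≈ (509, −126); both views agree to ~2 mm. Moving to the fork body at (500, −54).

Emit:
send_rows([
  {"translation":[0.036,-0.1,0],"twist":[0,0,-0.087]},
  {"translation":[0.072,-0.2,0],"twist":[0,0,-0.173]},
  {"translation":[0.108,-0.3,0],"twist":[0,0,-0.26]},
  {"translation":[0.144,-0.4,0],"twist":[0,0,-0.346]},
  {"translation":[0.18,-0.5,0],"twist":[0,0,-0.433]},
  {"translation":[0.216,-0.6,0],"twist":[0,0,-0.52]},
  {"translation":[0.252,-0.7,0],"twist":[0,0,-0.606]},
  {"translation":[0.288,-0.8,0],"twist":[0,0,-0.693]},
  {"translation":[0.324,-0.9,0],"twist":[0,0,-0.779]},
  {"translation":[0.36,-1,0],"twist":[0,0,-0.866]},
], grip=-0.36)

```text
t: 1.1
ee_pos: [310.3, 460.9, 404.7]
orientation: [1.353, 2.835, 0.0]
ft_force: [-0.8, -0.0, -0.4]
width: 59.9
```

Emit:
send_rows([
  {"translation":[0.036,-0.1,0],"twist":[0,0,-0.087]},
  {"translation":[0.072,-0.2,0],"twist":[0,0,-0.173]},
  {"translation":[0.108,-0.3,0],"twist":[0,0,-0.26]},
  {"translation":[0.144,-0.4,0],"twist":[0,0,-0.346]},
  {"translation":[0.18,-0.5,0],"twist":[0,0,-0.433]},
  {"translation":[0.216,-0.6,0],"twist":[0,0,-0.52]},
  {"translation":[0.252,-0.7,0],"twist":[0,0,-0.606]},
  {"translation":[0.288,-0.8,0],"twist":[0,0,-0.693]},
  {"translation":[0.324,-0.9,0],"twist":[0,0,-0.779]},
  {"translation":[0.36,-1,0],"twist":[0,0,-0.866]},
])

```text
t: 2.1
ee_pos: [346.2, 360.9, 404.7]
orientation: [1.93, 2.479, 0.0]
ft_force: [0.0, -1.1, 0.5]
width: 59.8
```

Emit:
send_rows([
  {"translation":[0.036,-0.1,0],"twist":[0,0,0]},
  {"translation":[0.072,-0.2,0],"twist":[0,0,0]},
  {"translation":[0.108,-0.3,0],"twist":[0,0,0]},
  {"translation":[0.144,-0.4,0],"twist":[0,0,0]},
  {"translation":[0.18,-0.5,0],"twist":[0,0,0]},
  {"translation":[0.216,-0.6,0],"twist":[0,0,0]},
  {"translation":[0.252,-0.7,0],"twist":[0,0,0]},
  {"translation":[0.288,-0.8,0],"twist":[0,0,0]},
  {"translation":[0.324,-0.9,0],"twist":[0,0,0]},
  {"translation":[0.36,-1,0],"twist":[0,0,0]},
])

```text
t: 3.1
ee_pos: [382.2, 260.9, 404.7]
orientation: [-1.926, -2.482, 0.0]
ft_force: [0.3, -0.4, -0.4]
width: 59.8
```

Emit:
send_rows([
  {"translation":[0.036,-0.1,0],"twist":[0,0,0]},
  {"translation":[0.072,-0.2,0],"twist":[0,0,0]},
  {"translation":[0.108,-0.3,0],"twist":[0,0,0]},
  {"translation":[0.144,-0.4,0],"twist":[0,0,0]},
  {"translation":[0.18,-0.5,0],"twist":[0,0,0]},
  {"translation":[0.216,-0.6,0],"twist":[0,0,0]},
  {"translation":[0.252,-0.7,0],"twist":[0,0,0]},
  {"translation":[0.288,-0.8,0],"twist":[0,0,0]},
  {"translation":[0.324,-0.9,0],"twist":[0,0,0]},
  {"translation":[0.36,-1,0],"twist":[0,0,0]},
])

```text
t: 4.1
ee_pos: [418.3, 160.9, 404.7]
orientation: [1.926, 2.482, 0.0]
ft_force: [0.1, -0.5, -0.3]
width: 59.8
```

Emit:
send_rows([
  {"translation":[0.036,-0.1,0],"twist":[0,0,0]},
  {"translation":[0.072,-0.2,0],"twist":[0,0,0]},
  {"translation":[0.108,-0.3,0],"twist":[0,0,0]},
  {"translation":[0.144,-0.4,0],"twist":[0,0,0]},
  {"translation":[0.18,-0.5,0],"twist":[0,0,0]},
  {"translation":[0.216,-0.6,0],"twist":[0,0,0]},
  {"translation":[0.252,-0.7,0],"twist":[0,0,0]},
  {"translation":[0.288,-0.8,0],"twist":[0,0,0]},
  {"translation":[0.324,-0.9,0],"twist":[0,0,0]},
  {"translation":[0.36,-1,0],"twist":[0,0,0]},
])

```text
t: 5.1
ee_pos: [454.2, 60.9, 404.7]
orientation: [1.926, 2.482, -0.0]
ft_force: [0.1, -0.8, 0.0]
width: 59.7
```

Emit:
send_rows([
  {"translation":[0.046,-0.116,-0.08],"twist":[0,0,0]},
  {"translation":[0.092,-0.232,-0.16],"twist":[0,0,0]},
  {"translation":[0.138,-0.348,-0.24],"twist":[0,0,0]},
  {"translation":[0.184,-0.464,-0.32],"twist":[0,0,0]},
  {"translation":[0.23,-0.58,-0.4],"twist":[0,0,0]},
  {"translation":[0.276,-0.696,-0.48],"twist":[0,0,0]},
  {"translation":[0.322,-0.812,-0.56],"twist":[0,0,0]},
  {"translation":[0.368,-0.928,-0.64],"twist":[0,0,0]},
  {"translation":[0.42,-1,-0.72],"twist":[0,0,0]},
  {"translation":[0.46,-1,-0.8],"twist":[0,0,0]},
])

```text
t: 6.1
ee_pos: [500.5, -39.2, 324.0]
orientation: [1.927, 2.481, 0.0]
ft_force: [-0.3, 0.9, 0.1]
width: 59.9
```

Emit:
send_rows([
  {"translation":[0,-0.04,-0.1],"twist":[0,0,0]},
  {"translation":[0,-0.08,-0.2],"twist":[0,0,0]},
  {"translation":[0,-0.12,-0.3],"twist":[0,0,0]},
  {"translation":[0,-0.16,-0.4],"twist":[0,0,0]},
  {"translation":[0,-0.16,-0.5],"twist":[0,0,0]},
  {"translation":[0,-0.16,-0.6],"twist":[0,0,0]},
  {"translation":[0,-0.16,-0.7],"twist":[0,0,0]},
  {"translation":[0,-0.16,-0.8],"twist":[0,0,0]},
  {"translation":[0,-0.16,-0.9],"twist":[0,0,0]},
  {"translation":[0,-0.16,-1],"twist":[0,0,0]},
])

```text
t: 7.1
ee_pos: [500.0, -54.2, 223.8]
orientation: [1.926, 2.482, 0.0]
ft_force: [0.9, 0.1, -0.1]
width: 59.6
```

Emit:
send_rows([
  {"translation":[0,0,0],"twist":[0,0,0]},
  {"translation":[0,0,0],"twist":[0,0,0]},
  {"translation":[0,0,0],"twist":[0,0,0]},
  {"translation":[0,0,0],"twist":[0,0,0]},
  {"translation":[0,0,0],"twist":[0,0,0]},
  {"translation":[0,0,0],"twist":[0,0,0]},
  {"translation":[0,0,0],"twist":[0,0,0]},
  {"translation":[0,0,0],"twist":[0,0,0]},
  {"translation":[0,0,0],"twist":[0,0,0]},
  {"translation":[0,0,0],"twist":[0,0,0]},
], grip=1)

```text
t: 8.1
ee_pos: [500.2, -54.3, 225.0]
orientation: [1.926, 2.481, 0.001]
ft_force: [-1.3, 0.6, 5.8]
width: 31.9
```

Emit:
send_rows([
  {"translation":[0,-0.04,0],"twist":[0,0,-0.01]},
  {"translation":[0,-0.08,0],"twist":[0,0,-0.02]},
  {"translation":[0,-0.12,0],"twist":[0,0,-0.03]},
  {"translation":[0,-0.16,0],"twist":[0,0,-0.04]},
  {"translation":[0,-0.2,0],"twist":[0,0,-0.05]},
  {"translation":[0,-0.24,0],"twist":[0,0,-0.06]},
  {"translation":[0,-0.28,0],"twist":[0,0,-0.07]},
  {"translation":[0,-0.288,0],"twist":[0,0,-0.073]},
  {"translation":[0,-0.288,0],"twist":[0,0,-0.073]},
  {"translation":[0,-0.288,0],"twist":[0,0,-0.073]},
])

```text
t: 9.1
ee_pos: [500.4, -83.4, 225.0]
orientation: [1.97, 2.445, 0.001]
ft_force: [1.5, -0.1, 5.8]
width: 32.2
```

Run:
```python
from h import *
o=ctrl.get_obs(); print(o['ee_pos'],o['ft_force'],o['moment'],o['width'])
snap('top','top1');snap('side','side1')
t=cv2.imread('pics/top1.png'); s=cv2.imread('pics/side1.png')
a=cv2.resize(t[130:190,340:450],None,fx=4,fy=4,interpolation=cv2.INTER_CUBIC)
b=cv2.resize(s[230:330,340:425],None,fx=4,fy=4,interpolation=cv2.INTER_CUBIC)
c=np.zeros((400,780,3),np.uint8); c[:240,:440]=a; c[:400,440:780]=b
cv2.imwrite('pics/c4.png',c)
```

```text
[500.35706658 -83.39251786 225.03901432] [ 1.52535326 -0.14107319  5.79541252] [-0.09544065 -0.01395958 -0.16683987] 32.179314453514
```

View pics/c4.png

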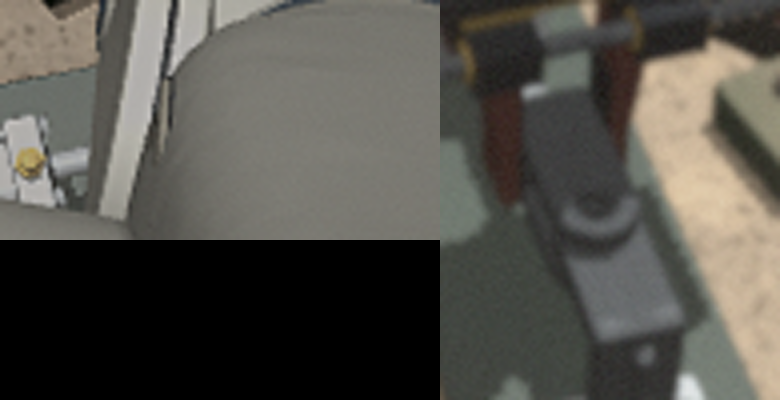

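Run:
```python
from h import *
r=lambda u,v,z:ray('side0',u,v,z).round(1)
print(r(203.5/3-.5+310,287.5/3-.5+170,75.5),r(208.5/3-.5+310,345.5/3-.5+170,64),r(378.9,280.9,75.5))
```

```text
[511.3 -98.1  75.5] [ 510.9 -124.9   64. ] [ 509.9 -127.7   75.5]
```

Emit:
send_rows([
  {"translation":[0,0,0],"twist":[0,0,0]},
  {"translation":[0,0,0],"twist":[0,0,0]},
  {"translation":[0,0,0],"twist":[0,0,0]},
  {"translation":[0,0,0],"twist":[0,0,0]},
  {"translation":[0,0,0.05],"twist":[0,0,0]},
  {"translation":[0,0,0.2],"twist":[0,0,0]},
  {"translation":[0,0,0.4],"twist":[0,0,0]},
  {"translation":[0,0.02,0.6],"twist":[0,0,0]},
  {"translation":[0,0.1,0.8],"twist":[0,0,0]},
  {"translation":[0,0.2,1],"twist":[0,0,0]},
], grip=-0.36)

```text
t: 10.2
ee_pos: [499.8, -63.0, 325.8]
orientation: [1.972, 2.446, -0.0]
ft_force: [1.1, 0.8, -0.3]
width: 59.6
```

Emit:
send_rows([
  {"translation":[-0.01,0.1,0],"twist":[0,0,0]},
  {"translation":[-0.02,0.2,0],"twist":[0,0,0]},
  {"translation":[-0.03,0.3,0],"twist":[0,0,0]},
  {"translation":[-0.04,0.4,0],"twist":[0,0,0]},
  {"translation":[-0.05,0.5,0],"twist":[0,0,0]},
  {"translation":[-0.06,0.6,0],"twist":[0,0,0]},
  {"translation":[-0.07,0.7,0],"twist":[0,0,0]},
  {"translation":[-0.08,0.8,0],"twist":[0,0,0]},
  {"translation":[-0.09,0.9,0],"twist":[0,0,0]},
  {"translation":[-0.1,1,0],"twist":[0,0,0]},
], grip=0.09)

```text
t: 11.2
ee_pos: [489.9, 37.8, 324.7]
orientation: [1.971, 2.447, -0.0]
ft_force: [-0.9, 0.8, 0.7]
width: 40.2
```

Emit:
send_rows([
  {"translation":[-0.012,0.1,0],"twist":[0,0,0]},
  {"translation":[-0.024,0.2,0],"twist":[0,0,0]},
  {"translation":[-0.036,0.3,0],"twist":[0,0,0]},
  {"translation":[-0.048,0.4,0],"twist":[0,0,0]},
  {"translation":[-0.06,0.5,0],"twist":[0,0,0]},
  {"translation":[-0.072,0.6,0],"twist":[0,0,0]},
  {"translation":[-0.084,0.7,0],"twist":[0,0,0]},
  {"translation":[-0.096,0.8,0],"twist":[0,0,0]},
  {"translation":[-0.108,0.9,0],"twist":[0,0,0]},
  {"translation":[-0.12,1,0],"twist":[0,0,0]},
])

```text
t: 12.2
ee_pos: [477.8, 137.8, 324.7]
orientation: [-1.971, -2.446, 0.0]
ft_force: [-0.0, -0.7, -0.5]
width: 39.6
```

Run:
```python
from h import *
o=ctrl.get_obs(); print(o['t'],o['ee_pos'],o['ft_force'],o['width'])
snap('top','top2');snap('side','side2')
t=cv2.imread('pics/top2.png'); s=cv2.imread('pics/side2.png')
a=cv2.resize(t[130:190,350:450],None,fx=4,fy=4,interpolation=cv2.INTER_CUBIC)
b=cv2.resize(s[110:210,270:360],None,fx=4,fy=4,interpolation=cv2.INTER_CUBIC)
c=np.zeros((500,760,3),np.uint8); c[:240,:400]=a; c[:400,400:760]=b
d=cv2.resize(s[255:315,340:440],None,fx=4,fy=4,interpolation=cv2.INTER_CUBIC); c[250:490,:400]=d
cv2.imwrite('pics/c5.png',c)
```

```text
12.2 [477.84558664 137.77845648 324.66086748] [-0.02878851 -0.72011722 -0.46196491] 39.560669071018275
```

View pics/c5.png

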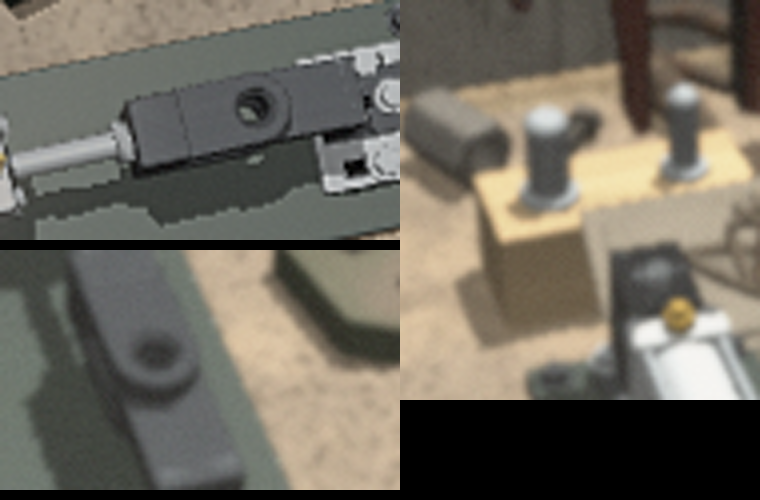

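Emit:
send_rows([
  {"translation":[0,0.17,0],"twist":[0,0,0]},
  {"translation":[0,0.34,0],"twist":[0,0,0]},
  {"translation":[0,0.51,0],"twist":[0,0,0]},
  {"translation":[0,0.68,0],"twist":[0,0,0]},
  {"translation":[0,0.826,-0.05],"twist":[0,0,0]},
  {"translation":[0,0.826,-0.2],"twist":[0,0,0]},
  {"translation":[0,0.826,-0.36],"twist":[0,0,0]},
  {"translation":[0,0.826,-0.52],"twist":[0,0,0]},
  {"translation":[0,0.826,-0.68],"twist":[0,0,0]},
  {"translation":[0,0.826,-0.81],"twist":[0,0,0]},
])

```text
t: 13.3
ee_pos: [477.8, 219.5, 242.4]
orientation: [-1.971, -2.446, 0.001]
ft_force: [-0.8, 0.4, 0.0]
width: 40.1
```

Run:
```python
from h import *
print('fork top',ray('top2',350+63.6,130+26.1,75.5),'side',ray('side2',340+38.4,255+25.3-.5,75.5))
o=ctrl.get_obs(); print(o['t'],o['ee_pos'],o['ft_force'],o['width'])
snap('side','side3'); s=cv2.imread('pics/side3.png')
cv2.imwrite('pics/c6.png',cv2.resize(s[60:200,270:410],None,fx=4,fy=4,interpolation=cv2.INTER_CUBIC))
```

```text
fork top [ 509.2085547  -126.55647622   75.5       ] side [ 509.41389998 -125.66478984   75.5       ]
13.3 [477.75023644 219.47951976 242.42806521] [-0.7698282   0.43561155  0.03581497] 40.11074229980169
```

View pics/c6.png

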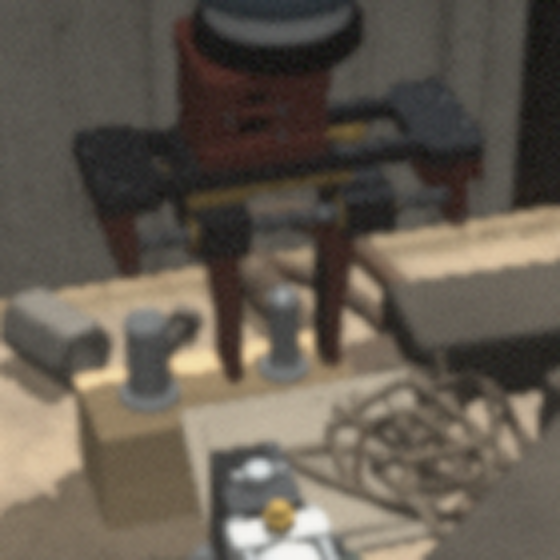

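Emit:
send_rows([
  {"translation":[0,0,0],"twist":[0,0,0]},
  {"translation":[0,0,0],"twist":[0,0,0]},
  {"translation":[0,0,0],"twist":[0,0,0]},
  {"translation":[0,0,0],"twist":[0,0,0]},
  {"translation":[0,0,0],"twist":[0,0,0]},
  {"translation":[0,0,0],"twist":[0,0,0]},
  {"translation":[0,0,0],"twist":[0,0,0]},
  {"translation":[0,0,0],"twist":[0,0,0]},
  {"translation":[0,0,0.02],"twist":[0,0,0]},
  {"translation":[0,0,0.05],"twist":[0,0,0]},
], grip=1)

```text
t: 14.35
ee_pos: [477.7, 219.4, 248.6]
orientation: [-1.971, -2.446, 0.001]
ft_force: [0.2, 0.0, -0.3]
width: 14.5
```

Emit:
send_rows([
  {"translation":[0,0,0.1],"twist":[0,0,0]},
  {"translation":[0,0,0.2],"twist":[0,0,0]},
  {"translation":[0,0,0.3],"twist":[0,0,0]},
  {"translation":[0,0,0.4],"twist":[0,0,0]},
  {"translation":[0,0,0.5],"twist":[0,0,0]},
  {"translation":[0,0,0.6],"twist":[0,0,0]},
  {"translation":[0,0,0.7],"twist":[0,0,0]},
  {"translation":[0,0,0.8],"twist":[0,0,0]},
  {"translation":[0,0,0.9],"twist":[0,0,0]},
  {"translation":[0,0,1],"twist":[0,0,0]},
])

```text
t: 15.35
ee_pos: [477.9, 219.5, 349.5]
orientation: [-1.971, -2.446, 0.0]
ft_force: [-0.3, -0.4, -0.9]
width: 14.3
```

Emit:
send_rows([
  {"translation":[0.01,-0.1,0],"twist":[0,0,0]},
  {"translation":[0.02,-0.2,0],"twist":[0,0,0]},
  {"translation":[0.03,-0.3,0],"twist":[0,0,0]},
  {"translation":[0.04,-0.4,0],"twist":[0,0,0]},
  {"translation":[0.05,-0.5,0],"twist":[0,0,0]},
  {"translation":[0.06,-0.6,0],"twist":[0,0,0]},
  {"translation":[0.07,-0.7,0],"twist":[0,0,0]},
  {"translation":[0.08,-0.8,0],"twist":[0,0,0]},
  {"translation":[0.09,-0.9,0],"twist":[0,0,0]},
  {"translation":[0.1,-1,0],"twist":[0,0,0]},
])

```text
t: 16.35
ee_pos: [488.0, 118.7, 348.7]
orientation: [1.971, 2.446, 0.0]
ft_force: [-0.5, 0.2, -0.8]
width: 14.3
```

Emit:
send_rows([
  {"translation":[0.01,-0.1,0],"twist":[0,0,0]},
  {"translation":[0.02,-0.2,0],"twist":[0,0,0]},
  {"translation":[0.03,-0.3,0],"twist":[0,0,0]},
  {"translation":[0.04,-0.4,0],"twist":[0,0,0]},
  {"translation":[0.05,-0.5,0],"twist":[0,0,0]},
  {"translation":[0.06,-0.6,0],"twist":[0,0,0]},
  {"translation":[0.07,-0.7,0],"twist":[0,0,0]},
  {"translation":[0.08,-0.8,0],"twist":[0,0,0]},
  {"translation":[0.09,-0.9,0],"twist":[0,0,0]},
  {"translation":[0.1,-1,0],"twist":[0,0,0]},
])

```text
t: 17.35
ee_pos: [498.0, 18.7, 348.7]
orientation: [1.971, 2.446, -0.0]
ft_force: [0.1, 0.6, -0.9]
width: 14.6
```

Emit:
send_rows([
  {"translation":[0.011,-0.1,0],"twist":[0,0,0]},
  {"translation":[0.022,-0.2,0],"twist":[0,0,0]},
  {"translation":[0.033,-0.3,0],"twist":[0,0,0]},
  {"translation":[0.044,-0.4,0],"twist":[0,0,0]},
  {"translation":[0.055,-0.5,0],"twist":[0,0,0]},
  {"translation":[0.066,-0.6,0],"twist":[0,0,0]},
  {"translation":[0.077,-0.7,0],"twist":[0,0,0]},
  {"translation":[0.088,-0.8,0],"twist":[0,0,0]},
  {"translation":[0.099,-0.9,0],"twist":[0,0,0]},
  {"translation":[0.113,-1,0],"twist":[0,0,0]},
])

```text
t: 18.35
ee_pos: [509.3, -81.3, 348.7]
orientation: [-1.971, -2.446, 0.0]
ft_force: [1.2, 0.0, 0.2]
width: 14.8
```

Emit:
send_rows([
  {"translation":[0,-0.1,0],"twist":[0,0,0]},
  {"translation":[0,-0.2,0],"twist":[0,0,0]},
  {"translation":[0,-0.3,0],"twist":[0,0,0]},
  {"translation":[0,-0.4,0],"twist":[0,0,0]},
  {"translation":[0,-0.459,0],"twist":[0,0,0]},
  {"translation":[0,-0.459,-0.05],"twist":[0,0,0]},
  {"translation":[0,-0.459,-0.12],"twist":[0,0,0]},
  {"translation":[0,-0.459,-0.2],"twist":[0,0,0]},
  {"translation":[0,-0.459,-0.25],"twist":[0,0,0]},
  {"translation":[0,-0.459,-0.3],"twist":[0,0,0]},
])

```text
t: 19.35
ee_pos: [509.1, -126.0, 317.8]
orientation: [-1.97, -2.446, 0.001]
ft_force: [-0.3, 0.2, -1.0]
width: 14.5
```

Run:
```python
from h import *
o=ctrl.get_obs(); print(o['t'],o['ee_pos'],o['ft_force'],o['moment'],o['width'])
snap('side','side4'); s=cv2.imread('pics/side4.png')
cv2.imwrite('pics/c7.png',cv2.resize(s[180:310,320:440],None,fx=4.5,fy=4.5,interpolation=cv2.INTER_CUBIC))
print(proj('side4',[509.3,-126.4,75.5]),proj('side4',[509.3,-126.4,84]),proj('side4',[509.3,-126.4,130]))
```

```text
19.35 [ 509.13676332 -126.02613286  317.84466023] [-0.30443891  0.18560812 -0.9960319 ] [-0.04628305  0.03911783 -0.04705906] 14.545062164370716
[378.3854517  280.19959446] [378.66268111 276.18496545] [380.23883853 253.36023243]
```

View pics/c7.png

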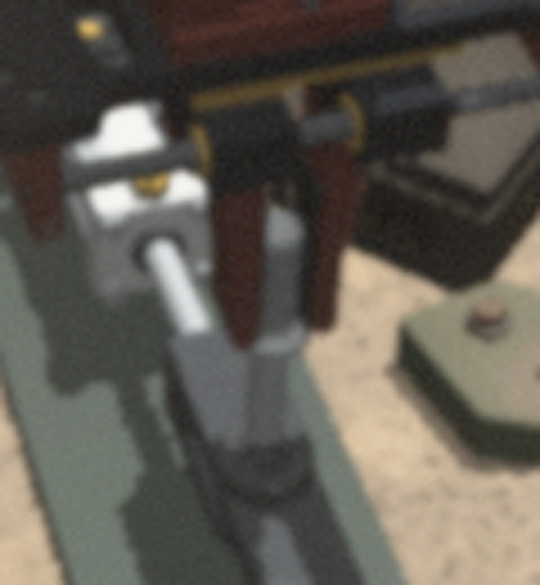

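Emit:
send_rows([
  {"translation":[0,0,-0.02],"twist":[0,0,0]},
  {"translation":[0,0,-0.04],"twist":[0,0,0]},
  {"translation":[0,0,-0.055],"twist":[0,0,0]},
  {"translation":[0,0,-0.065],"twist":[0,0,0]},
  {"translation":[0,0,-0.075],"twist":[0,0,0]},
  {"translation":[0,0,-0.085],"twist":[0,0,0]},
  {"translation":[0,0,-0.095],"twist":[0,0,0]},
  {"translation":[0,0,-0.105],"twist":[0,0,0]},
  {"translation":[0,0,-0.11],"twist":[0,0,0]},
  {"translation":[0,0,-0.11],"twist":[0,0,0]},
])

```text
t: 20.4
ee_pos: [509.2, -126.4, 307.6]
orientation: [-1.971, -2.446, 0.0]
ft_force: [-0.0, -0.2, 0.0]
width: 14.6
```

Emit:
send_rows([
  {"translation":[0,0,-0.008],"twist":[0,0,0]},
  {"translation":[0,0,-0.016],"twist":[0,0,0]},
  {"translation":[0,0,-0.024],"twist":[0,0,0]},
  {"translation":[0,0,-0.032],"twist":[0,0,0]},
  {"translation":[0,0,-0.04],"twist":[0,0,0]},
  {"translation":[0,0,-0.048],"twist":[0,0,0]},
  {"translation":[0,0,-0.056],"twist":[0,0,0]},
  {"translation":[0,0,-0.064],"twist":[0,0,0]},
  {"translation":[0,0,-0.072],"twist":[0,0,0]},
  {"translation":[0,0,-0.072],"twist":[0,0,0]},
])

```text
t: 21.4
ee_pos: [509.2, -126.3, 300.4]
orientation: [-1.971, -2.446, 0.0]
ft_force: [-0.1, 0.1, -0.7]
width: 14.6
```

Emit:
send_rows([
  {"translation":[0,0,-0.004],"twist":[0,0,0]},
  {"translation":[0,0,-0.008],"twist":[0,0,0]},
  {"translation":[0,0,-0.012],"twist":[0,0,0]},
  {"translation":[0,0,-0.016],"twist":[0,0,0]},
  {"translation":[0,0,-0.02],"twist":[0,0,0]},
  {"translation":[0,0,-0.024],"twist":[0,0,0]},
  {"translation":[0,0,-0.028],"twist":[0,0,0]},
  {"translation":[0,0,-0.032],"twist":[0,0,0]},
  {"translation":[0,0,-0.032],"twist":[0,0,0]},
  {"translation":[0,0,-0.032],"twist":[0,0,0]},
])

```text
t: 22.4
ee_pos: [509.5, -126.5, 297.3]
orientation: [1.97, 2.446, 0.0]
ft_force: [2.5, -1.2, -1.4]
width: 14.5
```

Emit:
send_rows([
  {"translation":[0.003,-0.002,0],"twist":[0,0,0]},
  {"translation":[0.006,-0.003,0],"twist":[0,0,0]},
  {"translation":[0.006,-0.003,-0.004],"twist":[0,0,0]},
  {"translation":[0.006,-0.003,-0.008],"twist":[0,0,0]},
  {"translation":[0.006,-0.003,-0.012],"twist":[0,0,0]},
  {"translation":[0.006,-0.003,-0.016],"twist":[0,0,0]},
  {"translation":[0.006,-0.003,-0.02],"twist":[0,0,0]},
  {"translation":[0.006,-0.003,-0.024],"twist":[0,0,0]},
  {"translation":[0.006,-0.003,-0.028],"twist":[0,0,0]},
  {"translation":[0.006,-0.003,-0.028],"twist":[0,0,0]},
])

```text
t: 23.4
ee_pos: [509.8, -126.7, 294.4]
orientation: [-1.971, -2.446, -0.0]
ft_force: [0.8, -1.4, 0.4]
width: 14.5
```

Emit:
send_rows([
  {"translation":[0,-0.004,-0.005],"twist":[0,0,0]},
  {"translation":[0,-0.004,-0.01],"twist":[0,0,0]},
  {"translation":[0,-0.004,-0.015],"twist":[0,0,0]},
  {"translation":[0,-0.004,-0.02],"twist":[0,0,0]},
  {"translation":[0,-0.004,-0.025],"twist":[0,0,0]},
  {"translation":[0,-0.004,-0.03],"twist":[0,0,0]},
  {"translation":[0,-0.004,-0.035],"twist":[0,0,0]},
  {"translation":[0,-0.004,-0.04],"twist":[0,0,0]},
  {"translation":[0,-0.004,-0.045],"twist":[0,0,0]},
  {"translation":[0,-0.004,-0.045],"twist":[0,0,0]},
])

```text
t: 24.4
ee_pos: [509.8, -127.1, 289.9]
orientation: [-1.971, -2.446, 0.0]
ft_force: [1.3, -0.4, -1.1]
width: 15.0
```

Emit:
send_rows([
  {"translation":[0.002,0,-0.006],"twist":[0,0,0]},
  {"translation":[0.003,0,-0.012],"twist":[0,0,0]},
  {"translation":[0.003,0,-0.018],"twist":[0,0,0]},
  {"translation":[0.003,0,-0.024],"twist":[0,0,0]},
  {"translation":[0.003,0,-0.03],"twist":[0,0,0]},
  {"translation":[0.003,0,-0.036],"twist":[0,0,0]},
  {"translation":[0.003,0,-0.042],"twist":[0,0,0]},
  {"translation":[0.003,0,-0.048],"twist":[0,0,0]},
  {"translation":[0.003,0,-0.052],"twist":[0,0,0]},
  {"translation":[0.003,0,-0.052],"twist":[0,0,0]},
])

```text
t: 25.4
ee_pos: [510.1, -127.0, 284.7]
orientation: [-1.971, -2.446, 0.0]
ft_force: [0.3, -0.5, -1.0]
width: 14.9
```

Emit:
send_rows([
  {"translation":[0,0,-0.003],"twist":[0,0,0]},
  {"translation":[0,0,-0.006],"twist":[0,0,0]},
  {"translation":[0,0,-0.009],"twist":[0,0,0]},
  {"translation":[0,0,-0.012],"twist":[0,0,0]},
  {"translation":[0,0,-0.015],"twist":[0,0,0]},
  {"translation":[0,0,-0.018],"twist":[0,0,0]},
  {"translation":[0,0,-0.021],"twist":[0,0,0]},
  {"translation":[0,0,-0.024],"twist":[0,0,0]},
  {"translation":[0,0,-0.024],"twist":[0,0,0]},
  {"translation":[0,0,-0.024],"twist":[0,0,0]},
])

```text
t: 26.4
ee_pos: [510.2, -127.1, 282.4]
orientation: [-1.971, -2.446, 0.0]
ft_force: [-1.0, 0.5, -1.0]
width: 14.6
```

Emit:
send_rows([
  {"translation":[0,0,-0.008],"twist":[0,0,0]},
  {"translation":[0,0,-0.016],"twist":[0,0,0]},
  {"translation":[0,0,-0.024],"twist":[0,0,0]},
  {"translation":[0,0,-0.032],"twist":[0,0,0]},
  {"translation":[0,0,-0.04],"twist":[0,0,0]},
  {"translation":[0,0,-0.048],"twist":[0,0,0]},
  {"translation":[0,0,-0.056],"twist":[0,0,0]},
  {"translation":[0,0,-0.064],"twist":[0,0,0]},
  {"translation":[0,0,-0.072],"twist":[0,0,0]},
  {"translation":[0,0,-0.08],"twist":[0,0,0]},
])

```text
t: 27.4
ee_pos: [510.2, -127.1, 274.3]
orientation: [-1.971, -2.446, 0.0]
ft_force: [-0.8, -0.7, -2.1]
width: 14.6
```

Emit:
send_rows([
  {"translation":[0,0,-0.008],"twist":[0,0,0]},
  {"translation":[0,0,-0.016],"twist":[0,0,0]},
  {"translation":[0,0,-0.024],"twist":[0,0,0]},
  {"translation":[0,0,-0.032],"twist":[0,0,0]},
  {"translation":[0,0,-0.04],"twist":[0,0,0]},
  {"translation":[0,0,-0.048],"twist":[0,0,0]},
  {"translation":[0,0,-0.056],"twist":[0,0,0]},
  {"translation":[0,0,-0.064],"twist":[0,0,0]},
  {"translation":[0,0,-0.072],"twist":[0,0,0]},
  {"translation":[0,0,-0.08],"twist":[0,0,0]},
])

```text
t: 28.4
ee_pos: [510.1, -127.1, 266.3]
orientation: [-1.971, -2.446, 0.0]
ft_force: [-0.2, 0.2, -0.7]
width: 14.2
```

Emit:
send_rows([
  {"translation":[0,0,-0.002],"twist":[0,0,0]},
  {"translation":[0,0,-0.004],"twist":[0,0,0]},
  {"translation":[0,0,-0.006],"twist":[0,0,0]},
  {"translation":[0,0,-0.008],"twist":[0,0,0]},
  {"translation":[0,0,-0.01],"twist":[0,0,0]},
  {"translation":[0,0,-0.012],"twist":[0,0,0]},
  {"translation":[0,0,-0.014],"twist":[0,0,0]},
  {"translation":[0,0,-0.016],"twist":[0,0,0]},
  {"translation":[0,0,-0.016],"twist":[0,0,0]},
  {"translation":[0,0,-0.016],"twist":[0,0,0]},
])

```text
t: 29.4
ee_pos: [510.2, -127.1, 264.9]
orientation: [1.971, 2.446, 0.0]
ft_force: [-0.4, -0.1, 0.0]
width: 14.2
```

Emit:
send_rows([
  {"translation":[0,0,-0.002],"twist":[0,0,0]},
  {"translation":[0,0,-0.004],"twist":[0,0,0]},
  {"translation":[0,0,-0.006],"twist":[0,0,0]},
  {"translation":[0,0,-0.008],"twist":[0,0,0]},
  {"translation":[0,0,-0.008],"twist":[0,0,0]},
  {"translation":[0,0,-0.008],"twist":[0,0,0]},
  {"translation":[0,0,-0.008],"twist":[0,0,0]},
  {"translation":[0,0,-0.008],"twist":[0,0,0]},
  {"translation":[0,0,-0.008],"twist":[0,0,0]},
  {"translation":[0,0,-0.008],"twist":[0,0,0]},
])

```text
t: 30.4
ee_pos: [510.5, -127.0, 264.7]
orientation: [1.97, 2.446, 0.001]
ft_force: [-0.0, 1.4, 8.2]
width: 14.3
```

Emit:
send_rows([
  {"translation":[0,0,0],"twist":[0,0,0]},
  {"translation":[0,0,0],"twist":[0,0,0]},
  {"translation":[0,0,0],"twist":[0,0,0]},
  {"translation":[0,0,0],"twist":[0,0,0]},
  {"translation":[0,0,0],"twist":[0,0,0]},
  {"translation":[0,0,0.1],"twist":[0,0,0]},
  {"translation":[0,0,0.25],"twist":[0,0,0]},
  {"translation":[0,0,0.45],"twist":[0,0,0]},
  {"translation":[0,0,0.65],"twist":[0,0,0]},
  {"translation":[0,0,0.85],"twist":[0,0,0]},
], grip=-0.2)

```text
t: 31.4
ee_pos: [510.1, -127.0, 350.4]
orientation: [1.971, 2.446, 0.0]
ft_force: [0.3, -0.2, -0.1]
width: 52.7
```

Emit:
send_rows([
  {"translation":[0,0.1,0],"twist":[0,0,0]},
  {"translation":[0,0.2,0],"twist":[0,0,0]},
  {"translation":[0,0.3,0],"twist":[0,0,0]},
  {"translation":[0,0.4,0],"twist":[0,0,0]},
  {"translation":[0,0.5,0],"twist":[0,0,0]},
  {"translation":[0,0.6,0],"twist":[0,0,0]},
  {"translation":[0,0.7,0],"twist":[0,0,0]},
  {"translation":[0,0.8,0],"twist":[0,0,0]},
  {"translation":[0,0.9,0],"twist":[0,0,0]},
  {"translation":[0,1,0],"twist":[0,0,0]},
])

```text
t: 32.4
ee_pos: [510.2, -26.2, 349.0]
orientation: [1.971, 2.446, 0.0]
ft_force: [0.5, 0.6, 0.1]
width: 52.5
```

Run:
```python
from h import *
o=ctrl.get_obs(); print(o['t'],o['ee_pos'],o['ft_force'],o['width'])
snap('side','side5'); s=cv2.imread('pics/side5.png'); snap('top','top5'); t=cv2.imread('pics/top5.png')
c=np.hstack([cv2.resize(s[210:310,330:430],None,fx=4,fy=4,interpolation=cv2.INTER_CUBIC),cv2.resize(t[110:210,360:460],None,fx=4,fy=4,interpolation=cv2.INTER_CUBIC)])
cv2.imwrite('pics/c8.png',c)
p=[510,-127]
for n in('side5','top5'): print([proj(n,p+[z]).round(1) for z in(75.5,79.5,121.5)])
```

```text
32.4 [510.15190606 -26.22625621 348.99032057] [0.45445905 0.55268505 0.08531682] 52.506609518346146
[array([378.9, 280.5]), array([379.1, 278.6]), array([380.5, 258. ])]
[array([413.8, 155.7]), array([414.2, 155.2]), array([418.7, 150.4])]
```

View pics/c8.png

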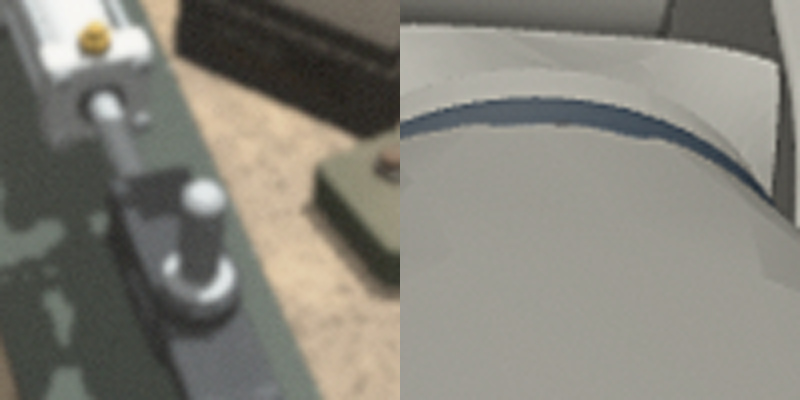

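The side view shows the pin upright. The handle top is at pixel (380.9, 258.7), against (380.5, 258.0) predicted for a seated pin. The collar is at (379.7, 279), against (379.1, 278.6). The gripper is clear, so I'm handing in.

```bash
python3 -c "
from workcell import ctrl
print(ctrl.close_job())"
```

```text
the job is handed in; nothing more can be done
None
```

The job is handed in at about 32 s of the 72 s allowed. The slim pin is through fork, lug and fork, and released. `close_job()` gives no verdict, so the result rests on my own checks.

**What I did:** I gripped the fork body, drew the fork out about 29 mm and swung it about 2°, to within about 1 mm of where I saw the lug hole. I then took the slimmer pin (gripped at 14.5 mm, against 15 mm nominal) and lowered it step by step. The side forces showed the real hole was about 0.9 mm off in x and 0.7 mm in y, so I shifted the pin that way. I stopped when the collar met the fork at about 8 N, well under the 35 N limit at every reading between steps.

**Last checks:**
- **Seating:** contact came at a tool height of 264.7 mm; I had calculated 264.2 mm. In the side view the handle top and collar lie within 1 pixel of where a seated, upright pin should appear.
- **Clearance:** the gripper is open and about 100 mm away, with no force on it.

**Gaps and disagreements:**
- The last top view was blocked by the arm, so only the side view confirms the final position.
- The two cameras' first estimates of the lug hole differed by about 2 mm. I relied mainly on the top view, and the feel of the pin settled the rest.

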